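Open the photometer and press its sample vial home

ROBOT

A 7-joint arm with a two-finger parallel gripper is mounted at the origin on a cart in front of the work surface, level with it; the furniture and walls round the work are solid. World frame = base frame: x ahead of the robot, y to its left, z up, the work surface at z = 0. Lengths are in m, angles in rad, forces in N, time in s.
With the tool pointing down it reaches from about 0.4 to 0.85 m from the base axis. Payload 10.4 kg.
Tool frame: the origin (TCP) lies midway between the tips of the shut fingers; the grasp point (between the pads) lies 19 mm behind it; z points along the fingers, x is the direction in which the jaws open and shut, and the axes are right-handed (so a half turn about z gives the same grasp; the last joint's range is limited). The gripper opens to 87 mm and grips with 3 to 60 N. Pads are 19 mm wide; open, the fingers measure 117 mm over their backs; the gripper's body (75 mm by 190 mm) begins 51 mm behind the grasp point.
Start: joints at [1.116, 0.332, -0.065, 1.46, 0.022, 1.35, -0.088], TCP at [0.262, -0.568, 0.223] pointing down, gripper open.
Joint ranges: [-2.6, 2.6], [-0.5, 2.12], [-1.47, 1.34], [0.16, 2.42], [-1.27, 4.41], [0.06, 2.06], [-2.6, 2.6]. Speed limits (rad/s): [2.22, 2.22, 2.79, 2.79, 3.14, 3.14, 3.14].

INTERFACE

Orientations are given as a unit quaternion [x, y, z, w].
In Python, from bench import r gives the robot as it stands. The module is installed in compiled form; this text tells all that it offers.
- The arm moves only by the tool play_rows, never from a script. Its argument "commands" is a list of rows, each a list of 7 numbers: the shift along the world's x, y, z in cm, then the turn, a rotation vector about the world's x, y, z in rad, then the finger opening in cm, from 0 to 8.7. A call has 1 to 20 rows; each row shifts and turns the commanded pose from where the row before left it; what a row does not reach is not made up. A row lasts 1/8 s, in which the tool goes at most 62.5 mm and 10.7 degrees, less where a joint would pass 70% of its speed; a pose out of reach is approached as far as the arm can. A call is refused whole if a number of a shift passes 6.25 or a number of a turn 0.188, either way. A call with a gripper value outside its range is refused whole. The fingers move at their own pace and stop on an object; "grip_force" is the grip in N (left out, the last holds). Time passes only in rows, so rows that do not move let the fingers close. It gives the time, the measured TCP pose, the force and the opening at its end, in the units of the state.
- r.read_state(): the state, without advancing time (a new reading comes with each control period).
- r.camera(name): name is "side" or "top" or "wrist"; returns a dict with "img" (400x640x3 uint8, red, green, blue), "K" (3x3 intrinsics, pixels), "camera_from_world" (4x4, takes a point from world to camera coordinates). Camera axes: x right, y down, z forward; pixel columns grow to the right and rows downward; lengths in m; the calibration is good to about 2 mm. A picture is of the moment at which its call begins. There is no depth.
- r.close_job(): hands the job in, once; it reports no verdict.
The state is a dict: "time": time; "joint_positions": joint angles; "joint_vel": joint speeds; "joint_torque": joint torques, N m; "ee_pos": TCP position; "eef_rot": TCP orientation; "ft_force": force on the tool from outside, world axes, zero at the start; "torque": the same for the moment, N m; "width": finger opening in m.
Only numpy, scipy, OpenCV 4.12 (cv2) and the standard library are available. Lean on these libraries where they do the work, as an engineer would, in place of code of your own. Each camera call takes 0.05 s, during which the arm holds its last target. There are 200 camera calls.

TASK

The bench photometer reports that its sample vial is not seated. Press the release tab in front of the grey lid so that the lid springs up, push the lid on over until it stands fully open by itself, then press the vial inside straight down by its cap, gently, until the cap sits on the well's collar. Lift or carry nothing, leave the spare vial and the two little bottles beside the instrument where they stand, and leave the lid standing open so that I can check the vial.

Things in the scene. Friction and masses are not known exactly. Their poses are not given: they have to be found in the camera images.
- photometer: Light grey bench photometer, 227 x 130 mm, deck 66 mm high (106 with the lid), fixed. Origin on the bench under its middle; x points from its front to its rear, y to its left, z up. Front to rear: keys and display on a slope (x -132 to -68 mm), release tab (-64 to -22; top under it 62 mm high), sample compartment under the lid (-15 to +85), lid hinge at +85..
- tab_pad (a point): Middle of the top of the release tab: black ribbed paddle, 26 mm (front to rear) x 44 mm, its front end turned up 0.2 rad, its middle 76 mm above the bench, 36 mm in front of the lid's front edge. Press it straight down here. Axes as the photometer's.
- tab (a joint): Angle of the release tab (rad): 0 at rest, 0.24 fully down, which is 6 mm down at its middle. It springs back by itself; it takes about 2.5 N to start and 5 N fully down. From about 0.14 (3.5 mm) on its hook lets the lid go.
- lid_edge (a point): Middle of the lower edge of the lid's front wall. Closed: 100 mm in front of the hinge axis and at its height (70 mm above the bench). It moves with the lid on a circle of 100 mm about the hinge.
- lid_hinge (a point): Middle of the lid's hinge axis at the rear of the compartment, 70 mm above the bench; the axis runs along the photometer's y. Axes are those of the photometer.
- lid (a joint): Lid angle (rad): 0 latched, 1.78 fully open at its stop. Grey hollow cover, 100 long x 104 wide x 36 mm high, 90 g, its lower rim level with the hinge. Unlatched, a spring plunger lifts it to about 0.5, where it rests; its front wall can then be pushed up and rearward freely. Let go below about 1.1 it falls back to 0.5; beyond about 1.3 it falls open to the stop and stays.
- vial_cap (a point): Middle of the top of the sample vial's cap: black ribbed cap 27 mm across, 16 mm high, on a 24 mm glass vial upright in the well in the middle of the compartment, 52 mm in front of the hinge axis. Cap top 84.5 mm above the bench when home, 90 to 95 mm at the start. Hidden by the lid until that is open.
- vial (a joint): How far the sample vial stands out of its well (m): 0 is fully home with the cap on the collar, 0.006 to 0.010 at the start. Clips in the well hold it with about 3 N, so it goes down under a light press and stays where it is left; at 0 it stops hard.
- spare_vial: Spare vial like the one in the well, 27 mm across, 60 mm high, standing loose to the left of the photometer. Origin under its middle. To be left alone.
- reagent: Small white reagent bottle, 34 mm across, 62 mm high, standing loose to the right of the photometer. Origin under its middle. To be left alone.
- reagent_b: Small brown reagent bottle, 34 mm across, 60 mm high, standing loose to the right of the photometer. Origin under its middle. To be left alone.

How it is judged:
By the outcome, as a careful person would: the job done as asked, in the order asked, and still so for the second after the job is handed in, with the robot touching nothing.
It also fails if it takes over 48 s, if anything falls off the work surface, if the arm or the gripper's body presses on something with over 40 N, if the wrist force passes 120 N, or if a joint passes its speed limit or range.

## Working session

There is one attempt and no reset: what is moved stays moved. The work goes in short steps, Python scripts to look and compute and a tool call to move; the robot and the scene stay as the last step left them, time stands still between calls to the robot, and variables do not carry over. Pictures are saved under pics/ and viewed, about 8 in all and at most 12, crops included, and the job is handed in when it is done.

Besides the shell and the picture viewer there is one more tool, called as name([rows], argument=value, ...), one row to a line, values as JSON. play_rows: Moves the arm, as the interface text tells. Its arguments: {"type":"object","properties":{"commands":{"type":"array","items":{"type":"array","items":{"type":"number"}}},"grip_force":{"type":"number"}},"required":["commands"]}

```bash
mkdir -p pics; cat > h.py <<'E'
import numpy as np, cv2
from bench import r
def snap(n,f):
    c=r.camera(n); cv2.imwrite('pics/'+f,cv2.cvtColor(c['img'],cv2.COLOR_RGB2BGR)); np.savez('pics/'+f+'.npz',**c); return c
def ray(c,uv,z):
    T=np.array(c['camera_from_world']); R,t=T[:3,:3],T[:3,3]; o=-R.T@t
    d=R.T@np.linalg.inv(c['K'])@np.array([*uv,1.0]); return o+d*(z-o[2])/d[2]
def proj(c,p):
    T=np.array(c['camera_from_world']); q=c['K']@(T[:3,:3]@np.array(p)+T[:3,3]); return q[:2]/q[2]
E
python3 - <<'E'
from h import *
for n in('top','side'):
    c=snap(n,n+'0.png'); T=c['camera_from_world']; print(n,-T[:3,:3].T@T[:3,3],c['K'][0,0])
s=r.read_state(); print(s)
E
```

```text
top [ 0.48786567 -0.04263835  0.91078008] 458.6589367333379
side [0.31079848 0.54711814 0.62287764] 470.3117357029352
{'time': 0.1, 'joint_positions': array([ 1.11642089,  0.33278524, -0.06472016,  1.46085897,  0.02156848,
        1.34990125, -0.0884844 ]), 'joint_vel': array([ 0.00195381, -0.00068669,  0.00061734, -0.00236395, -0.0013281 ,
       -0.00132629, -0.00156575]), 'joint_torque': array([ 2.04681688e-03, -6.24545717e+01,  2.52224109e-02, -3.90717602e+01,
       -6.13704720e-02,  3.66184185e-02,  1.29761261e-04]), 'ee_pos': array([ 0.26142373, -0.56731482,  0.22184739]), 'eef_rot': array([ 8.42177553e-01, -5.39199937e-01, -5.35609071e-04, -3.30855884e-04]), 'ft_force': array([-0.8048441 ,  0.39744452, -0.0974239 ]), 'torque': array([ 0.04233287, -0.00088557, -0.01875802]), 'width': 0.08726710586350288}
```

View pics/top0.png

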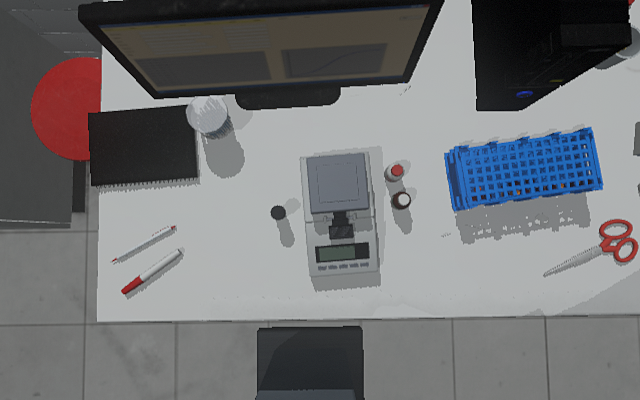

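View pics/side0.png

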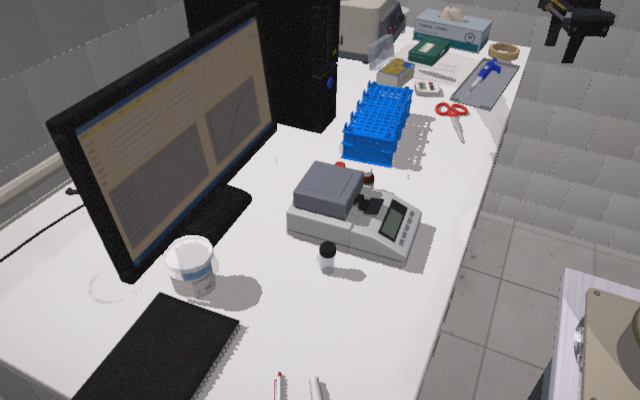

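The top view shows the photometer at about (340,215), front toward the robot, with the lid at (337,183) and the tab at (341,226). The spare vial is at (278,212), the bottles at (396,172) and (401,200). The side view agrees. Next I measure the pose.

```bash
python3 - <<'E'
from h import *
c=dict(np.load('pics/top0.png.npz')); im=c['img']
hsv=cv2.cvtColor(im,cv2.COLOR_RGB2HSV)
roi=np.zeros(im.shape[:2],bool); roi[140:300,290:384]=1
def rect(m,z,name):
    m=(m&roi).astype(np.uint8); cs,_=cv2.findContours(m,0,2); k=max(cs,key=cv2.contourArea)
    b=cv2.boxPoints(cv2.minAreaRect(k)); p=np.array([ray(c,q,z)[:2] for q in b]); 
    print(name,cv2.contourArea(k),b.round().tolist(),p.round(4).tolist(),'mid',p.mean(0).round(4),'sides',np.linalg.norm(p[1]-p[0]).round(3),np.linalg.norm(p[2]-p[1]).round(3),'ang',[np.degrees(np.arctan2(*(p[(i+1)%4]-p[i])[::-1])).round(1) for i in range(2)])
v=hsv[...,2];s=hsv[...,1]
print(hsv[180,337],hsv[225,341],hsv[275,350],hsv[254,340])
rect((abs(v.astype(int)-v[180,337])<30)&(s>20),.106,'lid')
rect((v<60)&(np.arange(400)[:,None]>222)&(np.arange(400)[:,None]<242),.076,'tab')
rect((v<110)&(np.arange(400)[:,None]>242),.055,'disp')
cv2.imwrite('pics/crop.png',cv2.resize(cv2.cvtColor(im[140:300,260:420],cv2.COLOR_RGB2BGR),None,fx=3.7,fy=3.7,interpolation=2))
E
```

```text
[107  30 119] [105  24  42] [ 90   4 133] [76 34 82]
lid 3068.0 [[306.0, 157.0], [364.0, 153.0], [369.0, 207.0], [310.0, 212.0]] [[0.6237, -0.0183], [0.6309, -0.1215], [0.5337, -0.1275], [0.5266, -0.0251]] mid [ 0.5787 -0.0731] sides 0.103 0.097 ang [np.float64(-86.0), np.float64(-176.5)]
tab 315.5 [[329.0, 223.0], [353.0, 223.0], [353.0, 238.0], [329.0, 238.0]] [[0.5078, -0.0582], [0.5072, -0.1018], [0.48, -0.1013], [0.4806, -0.0578]] mid [ 0.4939 -0.0797] sides 0.044 0.027 ang [np.float64(-90.8), np.float64(178.9)]
disp 838.0 [[314.0, 245.0], [368.0, 241.0], [370.0, 258.0], [316.0, 263.0]] [[0.4671, -0.0306], [0.4747, -0.1306], [0.4427, -0.1328], [0.4351, -0.0331]] mid [ 0.4549 -0.0818] sides 0.1 0.032 ang [np.float64(-85.6), np.float64(-176.0)]
```

View pics/crop.png

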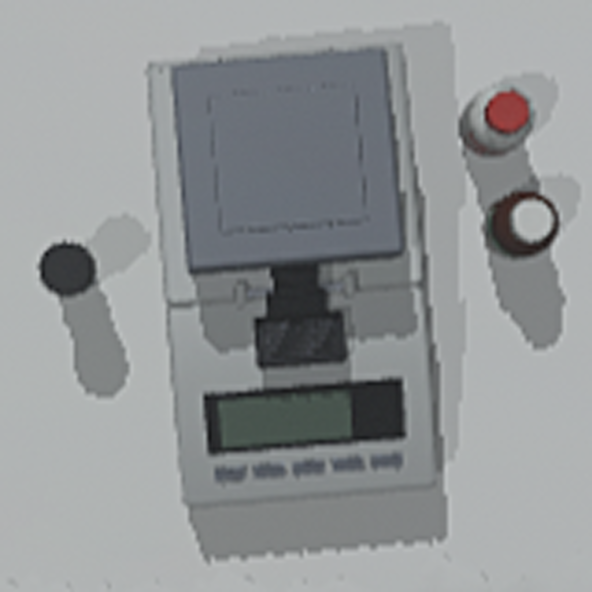

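Pose: yaw is about 4.2°, the tab is near (0.493,-0.0795), and the lid middle (0.579,-0.073) is consistent with it to about 1 mm. The hinge is near (0.629,-0.0695) and the vial near (0.577,-0.073). Now I move above the tab with the fingers shut and the jaws along the photometer's y.

play_rows([
  [2.3,4.9,0,0,0,-0.09,0],
  [2.3,4.9,0,0,0,-0.09,0],
  [2.3,4.9,0,0,0,-0.09,0],
  [2.3,4.9,0,0,0,-0.09,0],
  [2.3,4.9,0,0,0,0,0],
  [2.3,4.9,0,0,0,0,0],
  [2.3,4.9,0,0,0,0,0],
  [2.3,4.9,0,0,0,0,0],
  [2.3,4.9,0,0,0,0,0],
  [2.2,4.8,0,0,0,0,0],
  [0,0,-5,0,0,0,0],
  [0,0,-5,0,0,0,0],
  [0,0,0,0,0,0,0],
  [0,0,0,0,0,0,0],
])

```text
time: 1.85
ee_pos: [0.4915, -0.0788, 0.1243]
eef_rot: [0.732, -0.681, 0.001, -0.0]
ft_force: [-0.1, -0.2, 1.3]
width: 0.0003
```

```bash
python3 - <<'E'
from h import *
s=r.read_state(); print({k:np.round(s[k],4) for k in('time','ee_pos','eef_rot','ft_force','width','joint_positions')})
c=snap('side','s1.png'); w=snap('wrist','w1.png')['img']
im=c['img'][110:310,250:490]
a=cv2.resize(im,(480,400),interpolation=2); b=cv2.resize(w,(320,200))
o=np.zeros((400,800,3),np.uint8); o[:,:480]=a; o[:200,480:]=b
cv2.imwrite('pics/m1.png',o[...,::-1])
E
```

```text
{'time': np.float64(1.85), 'ee_pos': array([ 0.4915, -0.0788,  0.1243]), 'eef_rot': array([ 7.320e-01, -6.813e-01,  7.000e-04, -5.000e-04]), 'ft_force': array([-0.0914, -0.2284,  1.2571]), 'width': np.float64(0.0003), 'joint_positions': array([ 0.5135,  0.1692, -0.4821,  1.8931,  0.088 ,  1.0982, -1.502 ])}
```

View pics/m1.png

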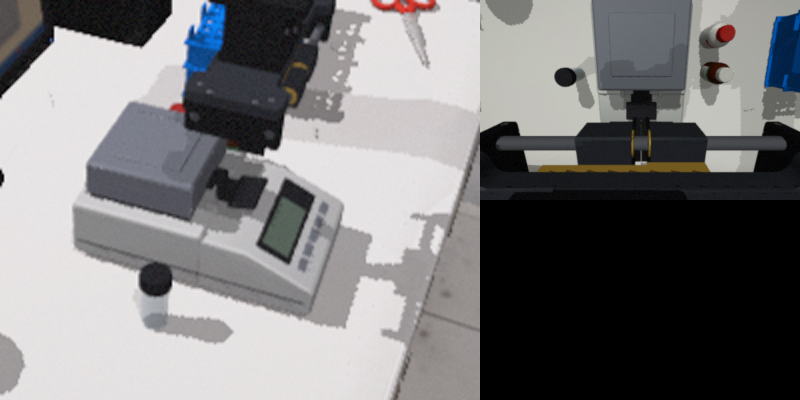

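The side and wrist views show the shut fingers above the tab paddle with the lid closed. Now I press down in steps.

play_rows([
  [0,0,-2,0,0,0,0],
  [0,0,-2,0,0,0,0],
  [0,0,-0.5,0,0,0,0],
  [0,0,-0.2,0,0,0,0],
  [0,0,-0.2,0,0,0,0],
  [0,0,0,0,0,0,0],
])

```text
time: 2.7
ee_pos: [0.491, -0.0788, 0.0742]
eef_rot: [0.732, -0.681, 0.001, -0.0]
ft_force: [-2.7, -0.7, 4.6]
width: 0.0004
```

play_rows([
  [0,0,-0.2,0,0,0,0],
  [0,0,-0.1,0,0,0,0],
  [0,0,0,0,0,0,0],
  [0,0,0,0,0,0,0],
])

```text
time: 3.2
ee_pos: [0.4902, -0.0788, 0.0708]
eef_rot: [0.732, -0.681, -0.0, 0.0]
ft_force: [-5.8, -0.2, 9.1]
width: 0.0007
```

```bash
python3 - <<'E'
from h import *
s=r.read_state(); print({k:np.round(s[k],4) for k in('time','ee_pos','ft_force')})
c=snap('side','s2.png'); t=snap('top','t2.png')['img']
o=np.hstack([cv2.resize(c['img'][110:310,250:450],(400,400)),cv2.resize(t[110:310,240:440],(400,400))])
cv2.imwrite('pics/m2.png',o[...,::-1])
E
```

```text
{'time': np.float64(3.2), 'ee_pos': array([ 0.4902, -0.0788,  0.0708]), 'ft_force': array([-5.8392, -0.2033,  9.1387])}
```

View pics/m2.png

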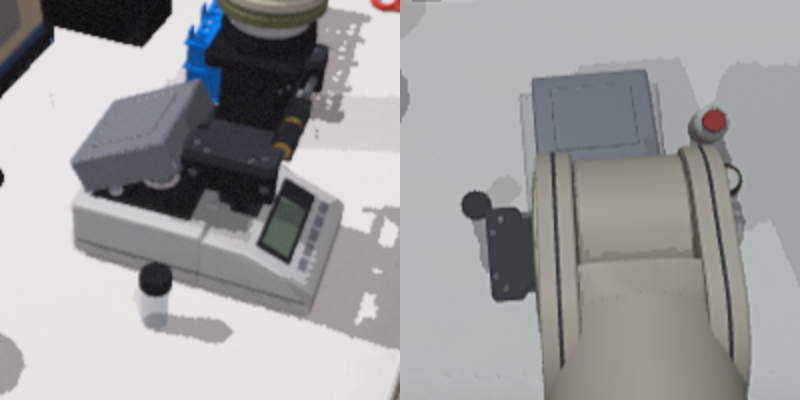

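The lid has sprung up to about 0.5 rad (near (150,130) in the left panel). I release the tab, back off upward and tilt the tool forward 50°.

play_rows([
  [-0.2,0,1,0,0,0,0],
  [-0.5,0,3,0,0,0,0],
  [-0.5,0,4,0,0,0,0],
  [0,0,0,0.013,-0.175,0,0],
  [0,0,0,0.013,-0.175,0,0],
  [0,0,0,0.013,-0.175,0,0],
  [0,0,0,0.013,-0.175,0,0],
  [0,0,0,0.013,-0.175,0,0],
  [0,0,0,0,0,0,0],
  [0,0,0,0,0,0,0],
])

```text
time: 4.55
ee_pos: [0.4722, -0.0664, 0.1629]
eef_rot: [0.7, -0.647, 0.189, -0.236]
ft_force: [0.2, 0.1, 0.5]
width: 0.0005
```

```bash
python3 - <<'E'
from h import *
from scipy.spatial.transform import Rotation as R
s=r.read_state(); print({k:np.round(s[k],4) for k in('time','ee_pos','ft_force','joint_positions')}); print(R.from_quat(s['eef_rot']).as_matrix().round(3))
c=snap('side','s3.png'); 
h=np.array([.6286,-.0695,.07]);ux=np.array([.9973,.073,0]);uy=np.array([-.073,.9973,0])
im=c['img'].copy()
for th in(.4,.5,.6):
  for q in(-.052,0,.052):
    e=h-ux*.1*np.cos(th)+uy*q+np.array([0,0,.1*np.sin(th)]); print(th,q,e.round(4),proj(c,e).round(1))
cv2.imwrite('pics/m3.png',cv2.resize(im[110:310,250:450],(800,600),interpolation=2)[...,::-1])
E
```

```text
{'time': np.float64(4.55), 'ee_pos': array([ 0.4722, -0.0664,  0.1629]), 'ft_force': array([0.174 , 0.054 , 0.5311]), 'joint_positions': array([ 0.9626, -0.3561, -0.654 ,  2.366 , -0.8295,  0.6342, -0.6341])}
[[ 0.091 -0.817  0.57 ]
 [-0.995 -0.052  0.085]
 [-0.04  -0.575 -0.817]]
0.4 -0.052 [ 0.5405 -0.1281  0.1089] [361.4 168.8]
0.4 0 [ 0.5367 -0.0762  0.1089] [352.7 184.8]
0.4 0.052 [ 0.5329 -0.0244  0.1089] [343.1 202.2]
0.5 -0.052 [ 0.5449 -0.1278  0.1179] [359.5 164.3]
0.5 0 [ 0.5411 -0.0759  0.1179] [350.6 180.2]
0.5 0.052 [ 0.5373 -0.024   0.1179] [340.9 197.5]
0.6 -0.052 [ 0.5501 -0.1274  0.1265] [357.1 159.9]
0.6 0 [ 0.5463 -0.0755  0.1265] [348.1 175.7]
0.6 0.052 [ 0.5425 -0.0237  0.1265] [338.2 192.9]
```

View pics/m3.png

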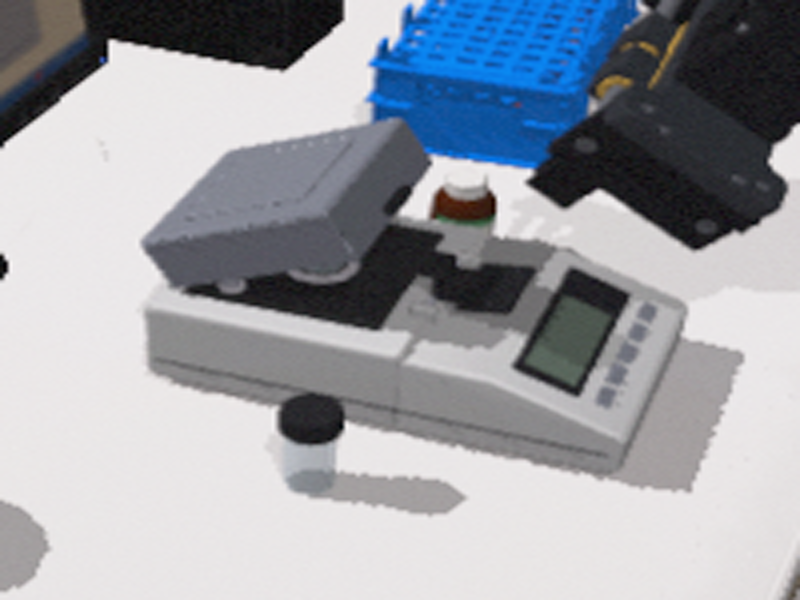

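The spare and brown bottle are untouched, and the lid's left lower corner sits at zoom (365,272), which gives an angle near 0.45 rad. The tilt reached only 35° close to the base, so I add the rest while moving forward.

play_rows([
  [1.0,-0.6,0,-0.02,0,0,0],
  [1.0,-0.7,0,-0.01,-0.09,0,0],
  [0.5,0,-1.0,0.01,-0.09,0,0],
  [0,0,-1.0,0.01,-0.09,0,0],
  [0,0,0,0,0,0,0],
  [0,0,0,0,0,0,0],
])

```text
time: 5.35
ee_pos: [0.5185, -0.0838, 0.1677]
eef_rot: [0.682, -0.616, 0.258, -0.297]
ft_force: [-0.2, -0.2, 0.5]
width: 0.0006
```

```bash
cat >> h.py <<'E'
def st():
    from scipy.spatial.transform import Rotation as R
    s=r.read_state(); print({k:np.round(s[k],4).tolist() for k in('time','ee_pos','ft_force','joint_positions')}); print(R.from_quat(s['eef_rot']).as_matrix().round(3))
E
python3 -c "
from h import *
st()"
```

```text
{'time': 5.35, 'ee_pos': [0.5185, -0.0838, 0.1677], 'ft_force': [-0.2047, -0.1504, 0.4722], 'joint_positions': [0.9005, -0.2581, -0.5813, 2.4138, -1.2481, 0.4485, -0.1533]}
[[ 0.108 -0.688  0.718]
 [-0.994 -0.065  0.087]
 [-0.013 -0.723 -0.691]]
```

play_rows([
  [-0.5,0.2,0,-0.005,0.06,0.02,0],
  [-0.5,0.2,-1.5,-0.005,0.06,0.015,0],
  [-0.5,0,-2,0,0.03,0,0],
  [-0.3,0,-2,0,0,0,0],
  [0,0,0,0,0,0,0],
  [0,0,0,0,0,0,0],
])

```text
time: 6.1
ee_pos: [0.5006, -0.0811, 0.1136]
eef_rot: [0.711, -0.624, 0.205, -0.251]
ft_force: [-0.2, -1.1, -0.1]
width: -0.0
```

```bash
python3 -c "
from h import *
st()"
```

```text
{'time': 6.1, 'ee_pos': [0.5006, -0.0811, 0.1136], 'ft_force': [-0.1967, -1.104, -0.0661], 'joint_positions': [0.9778, -0.1544, -0.6883, 2.3844, -0.9814, 0.4318, -0.3547]}
[[ 0.138 -0.784  0.605]
 [-0.99  -0.096  0.1  ]
 [-0.021 -0.613 -0.79 ]]
```

play_rows([
  [0.5,0,-1,0,0,-0.03,0],
  [1,0.1,-0.6,0,0,-0.03,0],
  [1,0.1,0,0,0,0,0],
  [1,0.1,0,0,0,0,0],
  [0,0,0,0,0,0,0],
  [0,0,0,0,0,0,0],
])

```text
time: 6.85
ee_pos: [0.5349, -0.0789, 0.0971]
eef_rot: [0.692, -0.645, 0.213, -0.244]
ft_force: [0.3, 0.6, 1.1]
width: 0.0008
```

```bash
python3 - <<'E'
from h import *
st()
c=snap('side','s4.png')
cv2.imwrite('pics/m4.png',cv2.resize(c['img'][110:260,260:460],(800,600),interpolation=2)[...,::-1])
E
```

```text
{'time': 6.85, 'ee_pos': [0.5349, -0.0789, 0.0971], 'ft_force': [0.3441, 0.6362, 1.0928], 'joint_positions': [0.9843, -0.0346, -0.7873, 2.339, -0.8347, 0.2741, -0.5634]}
[[ 0.076 -0.789  0.61 ]
 [-0.997 -0.048  0.063]
 [-0.021 -0.612 -0.79 ]]
```

View pics/m4.png

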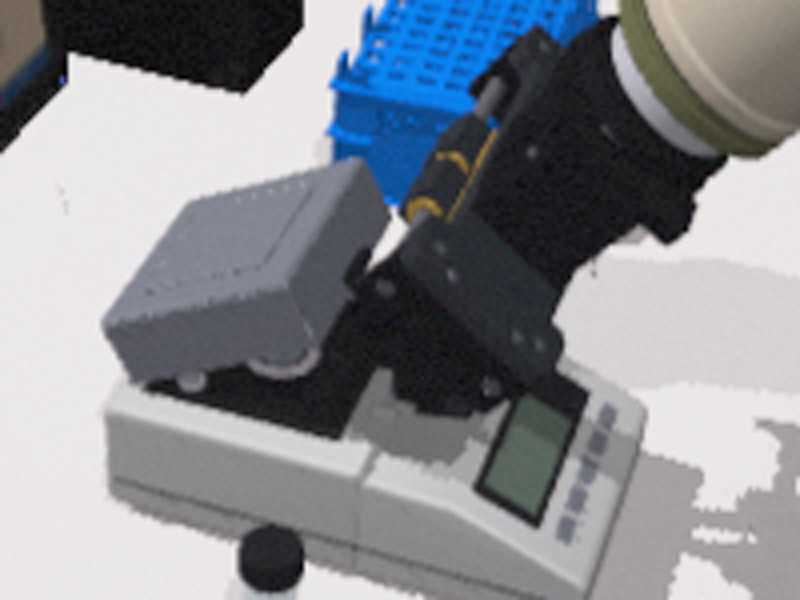

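The tip is at the lid's front wall with no contact force yet. I go slightly further under and begin the arc.

play_rows([
  [0.7,0.05,0,0,0,0,0],
  [0.4,0,0.8,0,0,0,0],
  [0.5,0.05,0.9,0,0,0,0],
  [0.6,0.05,0.8,0,0,0,0],
  [0.7,0.05,0.7,0,0,0,0],
  [0.8,0.05,0.6,0,0,0,0],
  [0.8,0.05,0.6,0,0,0,0],
  [0,0,0,0,0,0,0],
])

```text
time: 7.9
ee_pos: [0.5802, -0.0759, 0.1413]
eef_rot: [0.692, -0.645, 0.213, -0.244]
ft_force: [-0.8, 0.5, -1.7]
width: 0.0005
```

```bash
python3 - <<'E'
from h import *
st()
c=snap('side','s5.png')
cv2.imwrite('pics/m5.png',cv2.resize(c['img'][90:240,260:460],(800,600),interpolation=2)[...,::-1])
E
```

```text
{'time': 7.9, 'ee_pos': [0.5802, -0.0759, 0.1413], 'ft_force': [-0.7562, 0.5412, -1.6838], 'joint_positions': [0.9888, -0.0128, -0.8249, 2.2067, -0.5257, 0.3435, -0.8972]}
[[ 0.076 -0.789  0.61 ]
 [-0.997 -0.048  0.063]
 [-0.02  -0.613 -0.79 ]]
```

View pics/m5.png

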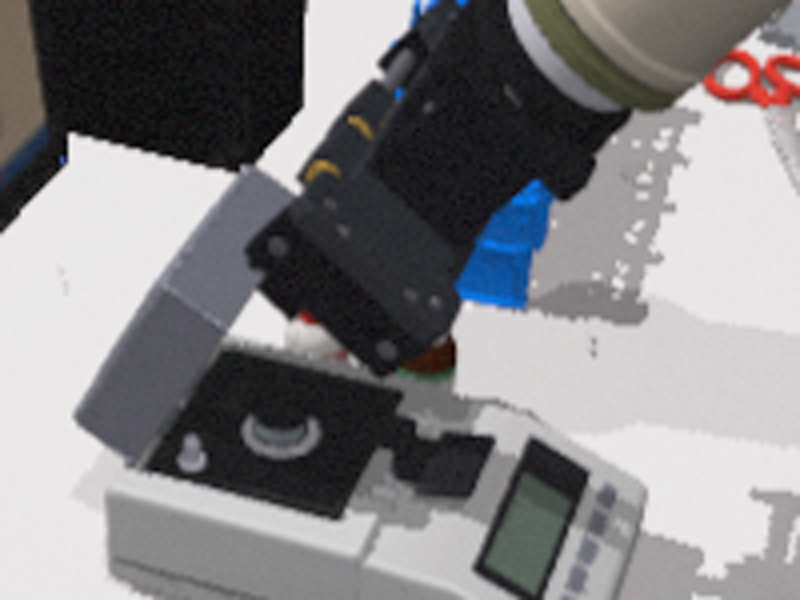

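The lid is at about 1 rad, resting on the fingers with light force. I continue the arc.

play_rows([
  [0.9,0.07,0.5,0,0,0,0],
  [0.9,0.07,0.4,0,0,0,0],
  [0.9,0.07,0.4,0,0,0,0],
  [0.9,0.07,0.3,0,0,0,0],
  [0.9,0.07,0.2,0,0,0,0],
  [0.8,0.06,0.1,0,0,0,0],
  [0,0,0,0,0,0,0],
  [0,0,0,0,0,0,0],
])

```text
time: 8.95
ee_pos: [0.6323, -0.0717, 0.1593]
eef_rot: [0.692, -0.646, 0.212, -0.244]
ft_force: [-0.5, 0.5, 0.1]
width: 0.0005
```

```bash
python3 - <<'E'
from h import *
st()
c=snap('side','s6.png')
cv2.imwrite('pics/m6.png',cv2.resize(c['img'][90:240,260:460],(800,600),interpolation=2)[...,::-1])
E
```

```text
{'time': 8.95, 'ee_pos': [0.6323, -0.0717, 0.1593], 'ft_force': [-0.5447, 0.5313, 0.1265], 'joint_positions': [0.9066, 0.0959, -0.8081, 2.0783, -0.198, 0.359, -1.2151]}
[[ 0.076 -0.79   0.609]
 [-0.997 -0.048  0.063]
 [-0.021 -0.612 -0.791]]
```

View pics/m6.png

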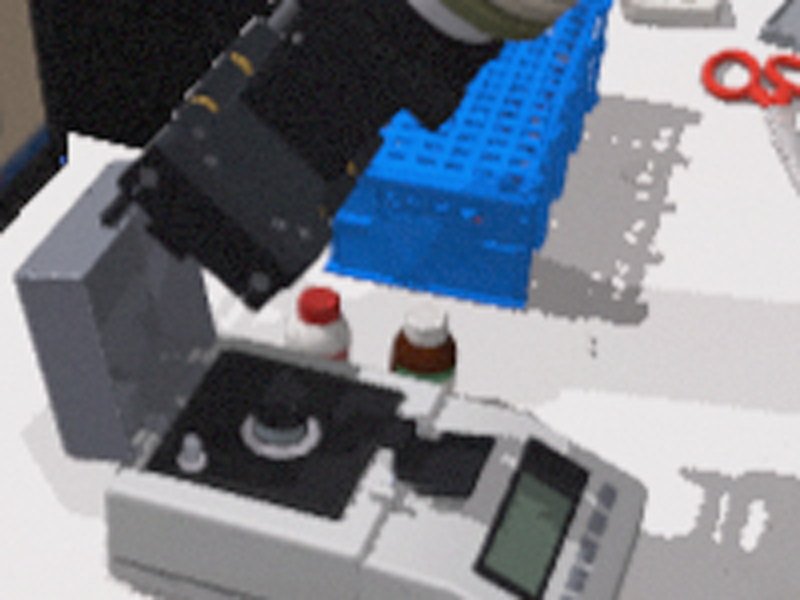

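The lid stands fully open on its stop. Now I retract and turn the tool back to vertical, well in front of the lid.

play_rows([
  [-2,-0.1,0,0,0,0,0],
  [-4,-0.3,0.5,0,0,0,0],
  [-4,-0.3,1,0,0,0,0],
  [0,0,1,-0.012,0.16,0,0],
  [0,0,1,-0.012,0.16,0,0],
  [0,0,0,-0.012,0.16,0,0],
  [0,0,0,-0.012,0.16,0,0],
  [0,0,0,0,0,0,0],
  [0,0,0,0,0,0,0],
])

```text
time: 10.12
ee_pos: [0.5329, -0.0715, 0.1897]
eef_rot: [0.732, -0.68, 0.011, -0.038]
ft_force: [-0.7, 0.6, -0.3]
width: 0.0005
```

```bash
python3 - <<'E'
from h import *
st()
c=snap('side','s7.png'); w=snap('wrist','w7.png')
T=w['camera_from_world']; s=r.read_state(); print('wristcam-TCP',(-T[:3,:3].T@T[:3,3]-s['ee_pos']).round(3), 'axis',T[2,:3].round(2))
for z in(.0845,.0905,.095): print(z,proj(c,[.5767,-.0732,z]).round(1),proj(w,[.5767,-.0732,z]).round(1))
a=cv2.resize(c['img'][100:240,250:400],(480,448),interpolation=2)
g=w['img'];o=np.zeros((448,800,3),np.uint8);o[:,:480]=a;o[:200,480:]=cv2.resize(g,(320,200))
u,v=proj(w,[.5767,-.0732,.092]).astype(int); k=g[max(v-50,0):v+50,max(u-65,0):u+65]; o[205:445,485:797]=cv2.resize(k,(312,240)); print(u,v)
cv2.imwrite('pics/m7.png',o[...,::-1])
E
```

```text
{'time': 10.125, 'ee_pos': [0.5329, -0.0715, 0.1897], 'ft_force': [-0.7438, 0.5953, -0.2874], 'joint_positions': [1.0805, 0.2967, -1.1497, 1.7485, 0.2495, 1.2072, -1.6218]}
[[ 0.075 -0.995  0.068]
 [-0.997 -0.072  0.04 ]
 [-0.035 -0.071 -0.997]]
wristcam-TCP [ 0.065 -0.001  0.166] axis [-0.21  0.02 -0.98]
0.0845 [331.2 190.3] [330.2 160.6]
0.0905 [331.3 187.7] [330.1 161.1]
0.095 [331.3 185.8] [330.1 161.6]
330 161
```

View pics/m7.png

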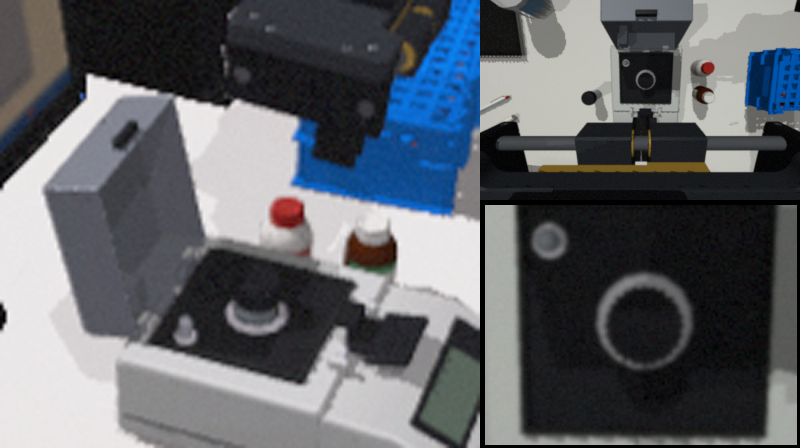

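The wrist crop shows the cap centred in the well within about 1 px of the predicted spot, standing proud of the collar. The lid stays open by itself and both bottles and the spare are untouched. I move above the cap.

play_rows([
  [2.2,-0.1,0,0,0,0,0],
  [2.2,-0.1,-2,0,0,0,0],
  [0,0,-3,0,0,0,0],
  [0,0,-3,0,0,0,0],
  [0,0,0,0,0,0,0],
  [0,0,0,0,0,0,0],
])

```text
time: 10.98
ee_pos: [0.5776, -0.0751, 0.1121]
eef_rot: [0.731, -0.681, 0.013, -0.037]
ft_force: [0.4, -1.1, -0.2]
width: 0.0006
```

play_rows([
  [0,0.2,-1,0,0,0,0],
  [0,0,-0.5,0,0,0,0],
  [0,0,-0.2,0,0,0,0],
  [0,0,-0.2,0,0,0,0],
  [0,0,-0.2,0,0,0,0],
  [0,0,-0.1,0,0,0,0],
  [0,0,0,0,0,0,0],
])

```text
time: 11.85
ee_pos: [0.5771, -0.0726, 0.0877]
eef_rot: [0.732, -0.681, 0.011, -0.037]
ft_force: [0.6, 0.3, 0.5]
width: 0.0003
```

play_rows([
  [0,0,-0.1,0,0,0,0],
  [0,0,-0.1,0,0,0,0],
  [0,0,0,0,0,0,0],
])

```text
time: 12.22
ee_pos: [0.5771, -0.0726, 0.0858]
eef_rot: [0.732, -0.681, 0.011, -0.037]
ft_force: [-0.1, 0.3, 1.1]
width: 0.0006
```

```bash
python3 - <<'E'
from h import *
c=snap('side','s8.png')
cv2.imwrite('pics/m8.png',cv2.resize(c['img'][120:230,270:400],(780,600),interpolation=2)[...,::-1])
E
```

```text
(no output)
```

View pics/m8.png

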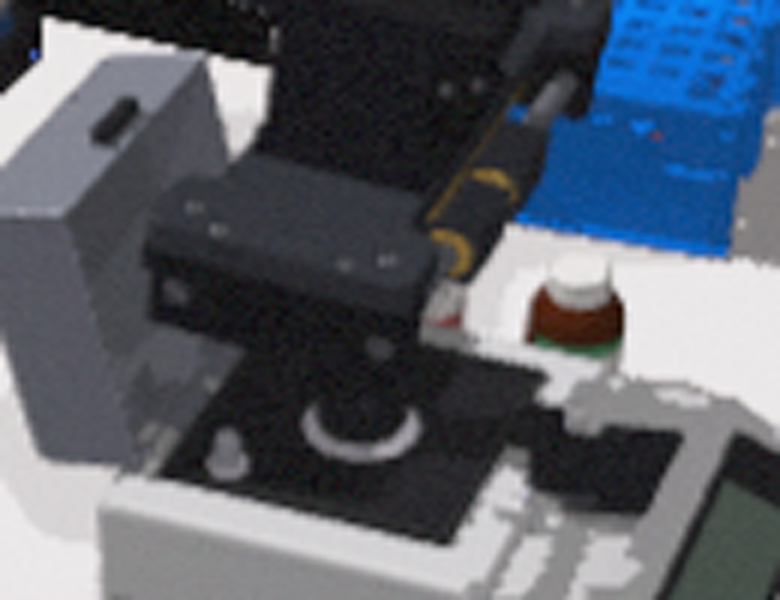

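The cap is now down close to the collar, with no glass showing. I press the last bit until the force rises.

play_rows([
  [0,0,-0.1,0,0,0,0],
  [0,0,-0.05,0,0,0,0],
  [0,0,0,0,0,0,0],
])

```text
time: 12.65
ee_pos: [0.5775, -0.0726, 0.0854]
eef_rot: [0.732, -0.681, 0.012, -0.037]
ft_force: [-5.1, -0.3, 13.6]
width: 0.0005
```

It hit a hard stop at z of about 85 mm with force up to 13.6 N, so the vial is seated. I lift off and check.

play_rows([
  [0,0,0.5,0,0,0,0],
  [0,0,2,0,0,0,0],
  [0,0,4,0,0,0,0],
  [-3,0,3,0,0,0,0],
  [-5,0,1,0,0,0,0],
  [-5,0,0,0,0,0,0],
  [0,0,0,0,0,0,0],
  [0,0,0,0,0,0,0],
])

```text
time: 13.65
ee_pos: [0.4577, -0.073, 0.1929]
eef_rot: [0.732, -0.68, 0.012, -0.037]
ft_force: [0.3, 0.4, -0.4]
width: 0.0004
```

```bash
python3 - <<'E'
from h import *
st()
c=snap('side','s9.png'); w=snap('wrist','w9.png')
o=np.zeros((448,800,3),np.uint8);o[:,:480]=cv2.resize(c['img'][100:240,250:400],(480,448),interpolation=2)
o[:200,480:]=cv2.resize(w['img'],(320,200)); o[205:445,485:797]=cv2.resize(c['img'][170:210,305:357],(312,240),interpolation=2)
cv2.imwrite('pics/m9.png',o[...,::-1])
E
```

```text
{'time': 13.65, 'ee_pos': [0.4577, -0.073, 0.1929], 'ft_force': [0.2677, 0.3508, -0.365], 'joint_positions': [1.3904, -0.0014, -1.2621, 1.9105, -0.0516, 1.169, -1.3496]}
[[ 0.075 -0.995  0.068]
 [-0.997 -0.073  0.038]
 [-0.033 -0.071 -0.997]]
```

View pics/m9.png

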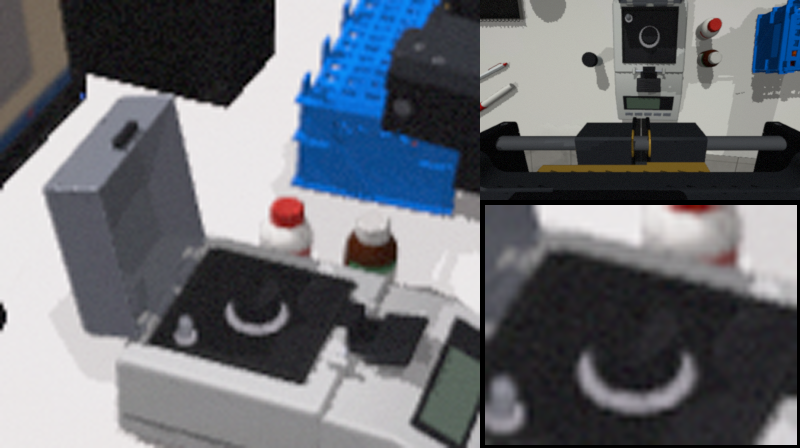

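The cap sits on the collar with no glass visible at (257,310). The lid stands open, the bottles and spare are upright in place, and the arm is clear.

```bash
python3 -c "
from h import *
r.close_job()"
```

```text
the job is handed in; nothing more can be done
```

The vial is pressed home, the lid stands open by itself, and the job is handed in at about 13.7 s of the 48 s allowed.

- **Tab:** I pressed it with shut fingers until the lid sprang up. The force was about 9 N, above the 5 N that full travel needs.
- **Lid:** I pushed it over by its front edge with the tool tilted, at about 2 N where I read it. It went to its stop and stayed there.
- **Vial:** I pressed the cap down until it stopped hard, with the fingertips at 85.4 mm against the expected 84.5 mm. The force read 13.6 N at the end of the press. The 0.9 mm difference is within the tool's slight tilt and the calibration.
- **Last pictures:** The cap is on the collar with no glass showing, and the lid is open. The spare vial and both bottles stand upright where they were, and the arm is clear.
- **What did not go to plan:** The tool tilt first stopped at about 35° instead of the planned 50°, because of joint limits near the base. I worked at about 38° instead.

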